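# Clear the induction hob

### The arm

A 7-joint arm with a two-finger parallel gripper is mounted at the origin on the work surface. World frame = base frame: x ahead of the robot, y to its left, z up, the work surface at z = 0. Lengths are in m, angles in rad, forces in N, time in s.
With the tool pointing down it reaches from about 0.4 to 0.875 m from the base axis. Payload 6.5 kg.
Tool frame: the origin (TCP) lies midway between the tips of the shut fingers; the grasp point (between the pads) lies r.grasp_offset behind it (r.grasp_offset is the distance from the TCP to the grasp point, in m); z points along the fingers, y is the direction in which the jaws open and shut (so a half turn about z gives the same grasp; the last joint's range is limited). The gripper opens to 85 mm and grips with 20 to 120 N. Pads are 22 mm wide; open, the fingers measure 114 mm over their backs; the gripper's body (76 mm by 85 mm) begins 54 mm behind the grasp point. The pads swing forward as they close: fully open they stand 13 mm farther back than shut.
Start: joints at [-1.405, 0.536, -0.004, 1.538, 0.003, 1.067, -0.071], TCP at [0.149, 0.633, 0.231] pointing down, gripper open.
Joint ranges: [-2.7, 2.7], [-0.37, 2.16], [-1.27, 1.26], [0.24, 2.4], [-1.31, 4.45], [0.19, 1.91], [-2.76, 2.76]. Speed limits (rad/s): [2.39, 2.39, 3.14, 3.14, 3.14, 3.14, 3.14].

### API

Orientations are given as a rotation vector (axis times angle).
In Python, from bench import monitor, cams, r gives the robot as it stands.
- The arm moves only by the shell command python3 -m inch 'ROWS' [FORCE]. ROWS is JSON, a list of rows, each a list of 5 numbers: the gripper's target within -1 to 1 (fully open at 1, half-way at 0, shut at -1), then the shift along the tool's x, y, z in m, then the turn about the tool's z in degrees. In form: [[claw, x, y, z, spin], ...]. A call has 1 to 20 rows; each row shifts and turns the pose as measured when the row begins, along the tool's axes as they then stand; what a row does not reach is not made up. A row lasts 1/8 s, in which the tool goes at most 62.5 mm and 10.7 degrees, less where a joint would pass 70% of its speed; a pose out of reach is approached as far as the arm can. A call is refused whole if a number of a shift passes 0.0625 or a number of a turn 10.7, either way. A call with a gripper value outside its range is refused whole. The fingers move at their own pace and stop on an object; FORCE is the grip in N (left out, the last holds). Time passes only in rows, so rows that do not move let the fingers close. It gives the time, the measured TCP pose, the force and the opening at its end, in the units of the state.
- monitor.sense(): the state, without advancing time (a new reading comes with each control period).
- cams.camera(name): name is "scene" or "top"; returns (picture, depth): 420x560x3 uint8, blue, green, red; 420x560 float32, m along the optical axis (not along the pixel's ray), 0 where there is no reading.
- cams.calibration(name): a dict with "mtx" (3x3 intrinsics, pixels), "k1" (the pictures are not rectified: a ray, as slopes to the right and down, at radius r is drawn at 1 + k1 r^2 times it, then the intrinsics apply), "R" (3x3) and "t" (3): a world point X has camera coordinates R X + t. Camera axes: x right, y down, z forward; pixel columns grow to the right and rows downward; lengths in m; the calibration is good to about 2 mm. A picture is of the moment at which its call begins. calibration takes no time and is no camera call.
- r.hand_in(): hands the job in, once; it reports no verdict.
The state is a dict: "time": time; "q": joint angles; "qd": joint speeds; "joint_efforts": joint torques, N m; "eef_pos": TCP position; "orientation": TCP orientation; "force": force on the tool from outside, world axes, zero at the start; "wrist_torque": the same for the moment, N m; "gripper_width": finger opening in m.
Only numpy, scipy, OpenCV 4.12 (cv2) and the standard library are available. Lean on these libraries where they do the work, as an engineer would, in place of code of your own. Each camera call takes 0.05 s, during which the arm holds its last target.

### The job

Clear the induction hob for cooking: slide every tin across to the back rail and push it along the rail until it stands upright, wholly inside the storage bay at the rail's right-hand end, without lifting or tipping any tin; and with the scraper sweep every lump of spilled rock sugar off the open end of the glass into the orange lunchbox, never touching the sugar with the fingers. Finish with the scraper standing back on its white rest, and leave the blue lid, the small dish and the ladle where they are.

Things in the scene. Friction and masses are not known exactly. Their poses are not given: they have to be found in the camera images.
- hob: Fixed twin induction hob, a black slab 50 mm high; black glass with two burner rings, bare steel at its right end. Origin on the underside: in its own frame the slab runs x -135..135, y -355..340 mm, flat top at z = 50. Own x points away from the robot, y to the robot's left (turned up to 0.06 rad). A lip 8 mm high runs along its robot side, inner face at x = -127 mm.
- rail (a point): Point on the inner face of the straight polished aluminium back rail (tins slide along it easily), at hob x = 123, y = 120, z = 65 mm. The rail runs along the whole far side of the hob and stands 30 mm above its top. Axes as the hob's.
- bay_mouth (a point): Middle of the storage bay's open mouth, at hob x = 71, y = -70, z = 50 mm; the mouth faces the glass (own +y). The bay is a straight channel 104 mm wide: the back rail on one side, a guard (hob x 11..19, y -355..-70, 24 mm high) on the robot's side, and at the far end a wall 30 mm high, inner face at hob y = -345. It holds three tins in a row.
- open_end (a point): Point on the hob's top edge at its left end, hob x = -50, y = 340, z = 50 mm. This end has no lip: what is pushed over it falls into the lunchbox.
- lunchbox: Fixed open orange plastic lunchbox standing on the counter close against the y = 340 mm end of the hob (gap 4 to 6 mm, walls parallel to the hob's). 190 mm in own x, 110 mm in own y, 42 mm high, walls 4 mm: its rim is 8 mm below the hob's top. Origin at the centre of its underside; axes as the hob's.
- tin_red: Full round food tin, dark red with steel lid, standing upright on the hob: 84 mm diameter, 60 mm high, 0.28 to 0.56 kg, too wide to grasp. Origin at the centre of its underside, z up. Standing against the back rail its centre is at hob x = 81 mm. May be absent.
- tin_green: The same kind of tin in green. May be absent.
- tin_yellow: The same kind of tin in yellow. May be absent.
- rest: Fixed white ceramic spoon rest lying on the steel right end of the hob, on the robot's side of the bay's guard: a flat plate 120 mm (own x) by 80 mm (own y), 6 mm thick (its top is 56 mm above the counter). Origin at the centre of its underside.
- scraper: Scraper block standing on the rest: a blue foot 80 mm (own x, the blade's length) by 34 mm (own y) by 22 mm high, with a white upright grip on top, 56 mm (x) by 24 mm (y), from 20 to 72 mm above the underside. 0.12 kg. Either long face scrapes. Origin at the centre of its underside, z up.
- lid: Blue silicone lid, a disc 110 mm across lying on the counter beyond the hob, with a knob 22 mm high. Leave alone. Origin at the centre of its underside.
- dish: Small blue ceramic dish, 90 mm across, 30 mm high, beyond the hob. Leave alone.
- ladle: Steel ladle, about 255 mm long, lying on the counter on the robot's side of the hob. Leave alone. Origin under the centre of its cup, own x along its handle.
- lump1: Lump of amber rock sugar 20 x 17 x 15 mm, 10 g, on the hob's glass, nearer the robot than the tins; slides easily. Origin at the centre of its underside as built. May be absent.
- lump2: Lump of amber rock sugar 20 x 17 x 15 mm, 10 g, on the hob's glass, nearer the robot than the tins; slides easily. Origin at the centre of its underside as built. May be absent.
- lump3: Lump of amber rock sugar 20 x 17 x 15 mm, 10 g, on the hob's glass, nearer the robot than the tins; slides easily. Origin at the centre of its underside as built. May be absent.
- lump4: Lump of amber rock sugar 20 x 17 x 15 mm, 10 g, on the hob's glass, nearer the robot than the tins; slides easily. Origin at the centre of its underside as built. May be absent.
- lump5: Lump of amber rock sugar 20 x 17 x 15 mm, 10 g, on the hob's glass, nearer the robot than the tins; slides easily. Origin at the centre of its underside as built. May be absent.
- lump6: Lump of amber rock sugar 20 x 17 x 15 mm, 10 g, on the hob's glass, nearer the robot than the tins; slides easily. Origin at the centre of its underside as built. May be absent.

How it is judged:
On the way:
1. the scraper, held or not, is down on the hob's glass (underside within 10 mm of it) (x of scraper in the frame of hob between -0.135 and 0.135 m and y of scraper in the frame of hob between -0.06 and 0.38 m and z of scraper in the frame of hob between 0.03 and 0.06 m), for 0.2 s.
At the end, for the whole second after the job is handed in: All at rest: every tin upright (0.1 rad) in the bay, centre at hob y below -109 mm; every lump in the lunchbox, below its rim; scraper upright on the rest, centre within 40 mm (x) and 30 mm (y) of the rest's centre (y of tin_red in the frame of hob between -0.36 and -0.109 m and x of tin_red in the frame of hob between 0.055 and 0.1 m and z of tin_red in the frame of hob between 0.044 and 0.056 m and angle between each of tin_red, tin_green, tin_yellow, scraper's own z axis and vertical below 0.1 rad and linear speed of each of tin_red, tin_green, tin_yellow, scraper below 0.02 m/s and y of tin_green in the frame of hob between -0.36 and -0.109 m and x of tin_green in the frame of hob between 0.055 and 0.1 m and z of tin_green in the frame of hob between 0.044 and 0.056 m and y of tin_yellow in the frame of hob between -0.36 and -0.109 m and x of tin_yellow in the frame of hob between 0.055 and 0.1 m and z of tin_yellow in the frame of hob between 0.044 and 0.056 m and x of lump1 in the frame of lunchbox between -0.095 and 0.095 m and y of lump1 in the frame of lunchbox between -0.055 and 0.055 m and z of each of lump1, lump2, lump3, lump4, lump5, lump6 in the frame of lunchbox below 0.042 m and linear speed of each of lump1, lump2, lump3, lump4, lump5, lump6 below 0.03 m/s and x of lump2 in the frame of lunchbox between -0.095 and 0.095 m and y of lump2 in the frame of lunchbox between -0.055 and 0.055 m and x of lump3 in the frame of lunchbox between -0.095 and 0.095 m and y of lump3 in the frame of lunchbox between -0.055 and 0.055 m and x of lump4 in the frame of lunchbox between -0.095 and 0.095 m and y of lump4 in the frame of lunchbox between -0.055 and 0.055 m and x of lump5 in the frame of lunchbox between -0.095 and 0.095 m and y of lump5 in the frame of lunchbox between -0.055 and 0.055 m and x of lump6 in the frame of lunchbox between -0.095 and 0.095 m and y of lump6 in the frame of lunchbox between -0.055 and 0.055 m and x of scraper in the frame of rest between -0.04 and 0.04 m and y of scraper in the frame of rest between -0.03 and 0.03 m and z of scraper in the frame of rest between 0 and 0.012 m); the robot touches nothing.
It fails at once if a tin is lifted more than 20 mm off the hob (z of any of tin_red, tin_green, tin_yellow in the frame of hob above 0.07 m).
It fails at once if a tin is tipped over (angle between any of tin_red, tin_green, tin_yellow's own z axis and vertical above 0.6 rad).
It fails at once if the gripper's fingers touch the sugar (over 0.5 N) (contact force between the fingers and lump1 above 0.5 N or contact force between the fingers and lump2 above 0.5 N or contact force between the fingers and lump3 above 0.5 N or contact force between the fingers and lump4 above 0.5 N or contact force between the fingers and lump5 above 0.5 N or contact force between the fingers and lump6 above 0.5 N).
It fails at once if the lid, the small dish or the ladle is moved more than 30 mm (distance of any of lid, dish, ladle from where it was at the start of the episode above 0.03 m).
Of tin_red, tin_green, tin_yellow only 2 to 3 are there at a start; the rules pass over those that are not, and their reading is None.
Of lump1, lump2, lump3, lump4, lump5, lump6 only 3 to 6 are there at a start; the rules pass over those that are not, and their reading is None.
At some moment in a run one of tin_red, tin_green, tin_yellow may be knocked a few centimetres aside while the robot is not near it.
It also fails if it takes over 210 s, if anything falls off the work surface, if the arm or the gripper's body presses on something with over 40 N, if the wrist force passes 120 N, or if a joint passes its speed limit or range.

## Working session

There is one attempt and no reset: what is moved stays moved. The work goes in short steps, Python scripts to look and compute and a shell command to move; the robot and the scene stay as the last step left them, time stands still between calls to the robot, and variables do not carry over. Pictures are saved under pics/ and viewed, and the job is handed in when it is done.

```bash
ls; mkdir -p pics; cat > look.py <<'E'
from bench import monitor,cams,r
import cv2,sys
n=sys.argv[1]
for c in ("top","scene"):
    p,d=cams.camera(c); cv2.imwrite(f"pics/{n}_{c}.png",p)
    import numpy as np; np.savez(f"/tmp/{n}_{c}.npz",p=p,d=d)
s=monitor.sense(); print(s); print(r.grasp_offset)
for c in ("top","scene"): print(cams.calibration(c))
E
python3 look.py a
```

```text
pics
{'time': 0.1, 'q': array([-1.40522073,  0.5370732 , -0.00445789,  1.53876421,  0.00257464,
        1.06730364, -0.07118435]), 'qd': array([ 0.00106218, -0.00207516,  0.00045721, -0.00468066,  0.00017874,
        0.00150167,  0.00121825]), 'joint_efforts': array([ 3.21402484e-03, -5.84563673e+01,  1.05242316e+00, -2.59777701e+01,
        1.27502368e-02,  4.56856113e-03,  2.61385503e-05]), 'eef_pos': array([0.14917379, 0.63207056, 0.2305156 ]), 'orientation': array([-3.63103641e-01, -3.12044047e+00,  2.41866499e-03]), 'force': array([-0.40720356,  1.20023272, -0.05855859]), 'wrist_torque': array([-0.05951119,  0.00443736,  0.02263901]), 'gripper_width': 0.08530699815072998}
0.0187
{'mtx': array([[501.774573  ,   0.        , 279.3976789 ],
       [  0.        , 501.774573  , 208.57560596],
       [  0.        ,   0.        ,   1.        ]]), 'k1': 0.012480724326112205, 'R': array([[ 0.00804357, -0.99994451,  0.00680262],
       [-0.98962934, -0.00893592, -0.14336639],
       [ 0.14341923, -0.0055789 , -0.9896463 ]]), 't': array([0.06199151, 0.56583925, 1.35598395])}
{'mtx': array([[498.19387127,   0.        , 271.05562702],
       [  0.        , 498.19387127, 202.79034974],
       [  0.        ,   0.        ,   1.        ]]), 'k1': 0.03590652734411855, 'R': array([[ 0.84000481,  0.54249544,  0.00951964],
       [ 0.33551255, -0.50556214, -0.79488254],
       [-0.42640738,  0.67089911, -0.60668866]]), 't': array([-0.47817737, -0.08143236,  1.34501114])}
```

View pics/a_top.png

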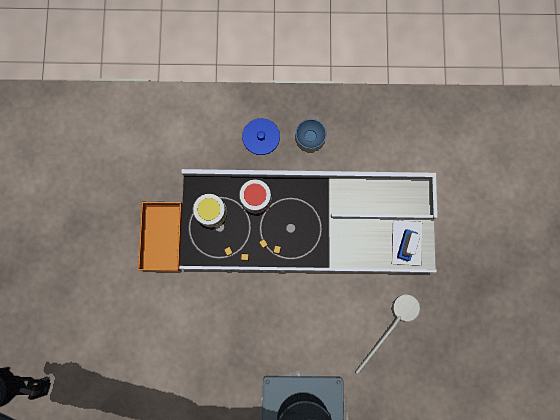

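View pics/a_scene.png

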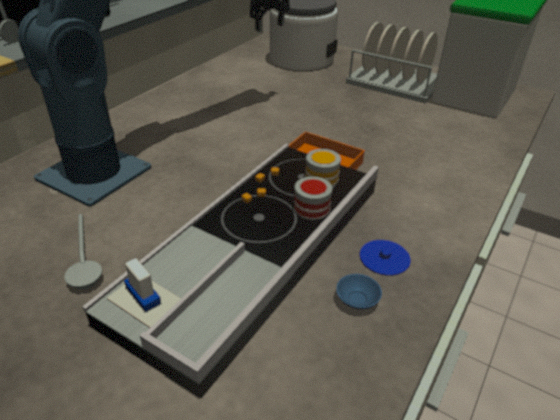

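The top view shows yellow tin (209,208), red tin (255,194), four lumps near (228,251),(244,257),(263,243),(277,249), and the scraper at (408,243) tilted on the rest. Measuring now.

```bash
cat > geo.py <<'E'
import numpy as np,cv2
from bench import cams
def cal(n):
    c=cams.calibration(n); return c['mtx'],c['k1'],np.array(c['R']),np.array(c['t'])
def rays(n,uv):
    K,k1,R,t=cal(n); uv=np.atleast_2d(uv).astype(float)
    p=(uv-[K[0,2],K[1,2]])/K[0,0]; s=p.copy()
    for _ in range(8): s=p/(1+k1*(s**2).sum(1,keepdims=True))
    return np.c_[s,np.ones(len(s))],R,t
def atz(n,uv,z):
    d,R,t=rays(n,uv); C=-R.T@t; w=d@R
    return C+w*((z-C[2])/w[:,2])[:,None]
def cloud(n,d):
    h,w=d.shape; v,u=np.mgrid[:h,:w]
    ds,R,t=rays(n,np.c_[u.ravel(),v.ravel()])
    X=(ds*d.ravel()[:,None]-t)@R
    return X.reshape(h,w,3)
def proj(n,X):
    K,k1,R,t=cal(n); c=np.atleast_2d(X)@R.T+t; s=c[:,:2]/c[:,2:]
    s=s*(1+k1*(s**2).sum(1,keepdims=True)); return s*K[0,0]+[K[0,2],K[1,2]]
E
python3 - <<'E'
from geo import *
f=np.load('/tmp/a_top.npz');p,d=f['p'],f['d']
X=cloud('top',d);z=X[...,2]
print([np.round(X[v,u],3).tolist() for u,v in[(209,208),(255,194),(290,229),(400,195),(412,236),(398,258),(160,235),(300,173),(100,200)]])
for c in('top','scene'):
    im=cv2.imread(f'pics/a_{c}.png')
    if c=='top': cr=im[160:280,130:445]
    else: cr=im[125:395,80:390]
    s=2.5
    cv2.imwrite(f'pics/a_{c}_z.png',cv2.resize(cr,None,fx=s if c=='top' else 2.2,fy=s if c=='top' else 2.2,interpolation=cv2.INTER_CUBIC))
E
```

```text
[[0.555, 0.253, 0.112], [0.594, 0.132, 0.106], [0.507, 0.037, 0.051], [0.605, -0.267, 0.051], [0.484, -0.276, 0.129], [0.43, -0.255, 0.062], [0.491, 0.402, 0.011], [0.659, 0.011, 0.079], [0.593, 0.583, -0.008]]
```

View pics/a_top_z.png

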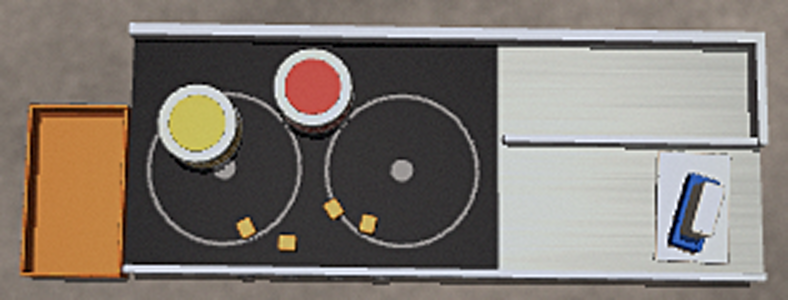

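View pics/a_scene_z.png

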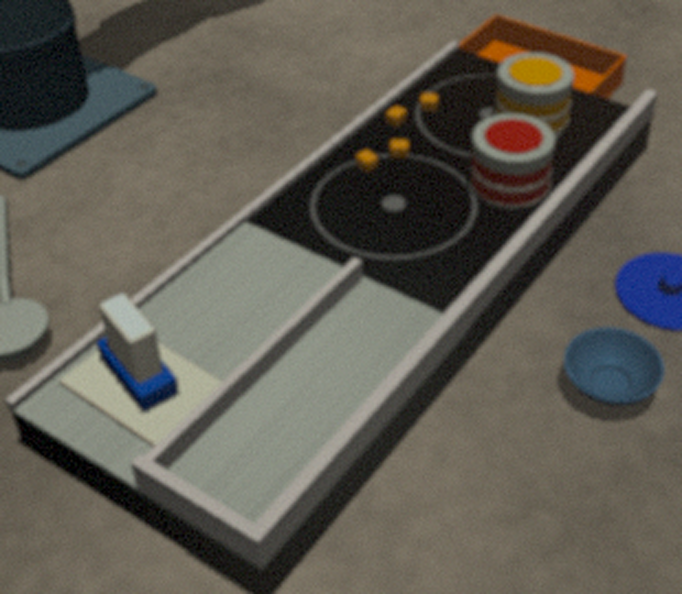

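```bash
cat > fit.py <<'E'
from geo import *
from scipy.optimize import least_squares
def z2(p): return np.array(p)/2.5+[130,160]-0.3
H=np.array([[135,340,80],[135,-355,80],[123,340,80],[11,-355,80],[19,-70,74],[11,-70,74],[-127,340,58],[-135,340,58],[-135,-355,58]])/1e3
P=z2([[131,24],[766,33],[131,38],[766,143],[502,135],[502,142],[125,266],[125,275],[765,279]])
def hw(v,h):
    c,s=np.cos(v[2]),np.sin(v[2]); h=np.atleast_2d(h)
    return np.c_[v[0]+c*h[:,0]-s*h[:,1],v[1]+s*h[:,0]+c*h[:,1],h[:,2]]
q=least_squares(lambda v:(proj('top',hw(v,H))-P).ravel(),[.51,0,0],loss='soft_l1')
print(q.x); print(np.round(q.fun.reshape(-1,2),1).tolist())
v=q.x; np.save('/tmp/hob.npy',v)
def inv(X):
    c,s=np.cos(v[2]),np.sin(v[2]); d=np.atleast_2d(X)[:,:2]-v[:2]
    return np.c_[d[:,0]*c+d[:,1]*s,-d[:,0]*s+d[:,1]*c]
f=np.load('/tmp/a_top.npz');p=f['p'];hsv=cv2.cvtColor(p,cv2.COLOR_BGR2HSV)
am=cv2.inRange(hsv,(10,90,90),(26,255,255)); 
n,l,st,ce=cv2.connectedComponentsWithStats(am)
for i in range(1,n):
    if 8<st[i,4]<200: print('lump?',st[i,4],ce[i].round(1),(1e3*inv(atz('top',ce[i],.0600))).round(0), atz('top',ce[i],.060).round(3)[0][:2])
for nm,lo,hi in(('red',(0,130,90),(8,255,255)),('yel',(24,90,90),(35,255,255))):
    m=cv2.inRange(hsv,lo,hi);n,l,st,ce=cv2.connectedComponentsWithStats(m)
    i=1+st[1:,4].argmax(); X=atz('top',ce[i],.110); print(nm,st[i,4],ce[i],X.round(3),(1e3*inv(X)).round(0))
for nm,pts,z in(('rest',[[659,152],[730,157],[727,262],[655,260]],.056),('griptop',[[697,176],[724,182],[715,239],[690,233]],.128),('foot',[[685,173],[670,245],[697,254]],.078),('box',[[30,104],[127,104],[123,276],[22,273]],.042)):
    X=atz('top',z2(pts),z);print(nm,X[:,:2].round(3).tolist(),X.mean(0).round(3),(1e3*inv(X)).round(0).tolist())
E
python3 fit.py
```

```text
[ 0.52917418 -0.00417976 -0.00104853]
[[-0.8, 0.3], [-0.5, -0.6], [-1.0, -1.0], [1.1, 0.3], [0.9, -0.2], [0.9, -0.0], [-0.5, 0.4], [-0.6, -0.2], [0.9, 0.6]]
lump? 43 [263.  242.8] [[-61. 115.]] [0.468 0.111]
lump? 44 [228.  250.7] [[-83. 209.]] [0.446 0.205]
lump? 41 [276.7 249.1] [[-78.  77.]] [0.451 0.073]
lump? 43 [244.1 256.5] [[-99. 165.]] [0.431 0.161]
red 383 [254.47258486 194.30287206] [[0.593 0.134 0.11 ]] [[ 64. 138.]]
yel 398 [208.31155779 208.65577889] [[0.553 0.255 0.11 ]] [[ 24. 259.]]
rest [[0.533, -0.246], [0.528, -0.324], [0.413, -0.317], [0.415, -0.239]] [ 0.472 -0.281  0.056] [[4.0, -242.0], [-1.0, -320.0], [-116.0, -313.0], [-114.0, -235.0]]
griptop [[0.499, -0.268], [0.493, -0.296], [0.434, -0.285], [0.44, -0.259]] [ 0.467 -0.277  0.128] [[-30.0, -264.0], [-36.0, -292.0], [-95.0, -280.0], [-89.0, -255.0]]
foot [[0.508, -0.268], [0.43, -0.25], [0.421, -0.279]] [ 0.453 -0.266  0.078] [[-21.0, -264.0], [-99.0, -246.0], [-108.0, -275.0]]
box [[0.582, 0.45], [0.583, 0.342], [0.393, 0.339], [0.396, 0.449]] [0.488 0.395 0.042] [[52.0, 454.0], [54.0, 346.0], [-136.0, 343.0], [-134.0, 453.0]]
```

Hob yaw is ≈0 with its origin at about (0.529, −0.004). The scraper is at about (0.466, −0.275), turned about −12°, which already matches the tool's yaw. I'll sweep the sugar first and start with a safe transit move.

```bash
cat > go.py <<'E'
# usage: go.py x y z [yaw_deg of tool y-axis measured from world y, ccw]  -> remaining tool shift
import sys,numpy as np
from scipy.spatial.transform import Rotation as Ro
from bench import monitor
s=monitor.sense();R=Ro.from_rotvec(s['orientation']).as_matrix();p=np.array(s['eef_pos'])
yaw=np.degrees(np.arctan2(-R[0,1],R[1,1]))
print('t',round(s['time'],2),'p',p.round(4),'yaw',round(yaw,2),'tilt z',R[:,2].round(3),'F',np.round(s['force'],1),'w',round(s['gripper_width'],4),'q',np.round(s['q'],2))
if len(sys.argv)>3:
    g=np.array([float(a) for a in sys.argv[1:4]]); print('tool shift mm',(1e3*R.T@(g-p)).round(1))
if len(sys.argv)>4:
    d=(float(sys.argv[4])-yaw+180)%360-180; print('spin about tool z',round(-d,2))
E
python3 -m inch '[[1,-0.045,-0.025,0,0],[1,-0.045,-0.025,0,0],[1,-0.045,-0.025,0,0],[1,-0.045,-0.025,0,0],[1,-0.045,-0.025,0,0],[1,-0.045,-0.025,0,0],[1,-0.045,-0.025,0,0],[1,-0.045,-0.025,0,0]]'; python3 go.py .46 0 .24 -12
```

```text
time: 1.1
eef_pos: [0.4577, 0.3493, 0.2271]
orientation: [-0.347, -3.118, 0.007]
force: [0.7, -0.5, -0.2]
gripper_width: 0.0857
t 1.1 p [0.4577 0.3493 0.2271] yaw -12.7 tilt z [-0.005 -0.004 -1.   ] F [ 0.7 -0.5 -0.2] w 0.0857 q [-0.8   0.42  0.1   1.74 -0.05  0.99  0.66]
tool shift mm [ -79.  -340.3  -11.5]
spin about tool z -0.7
```

```bash
python3 - <<'E'
from geo import *
for c in('top','scene'):
    f=np.load(f'/tmp/a_{c}.npz');X=cloud(c,f['d'])
    m=(X[...,2]>.118)&(X[...,2]<.14)&(X[...,0]>.38)&(X[...,0]<.56)&(X[...,1]<-.2)&(X[...,1]>-.36)
    P=X[m]; print(c,len(P),P.mean(0).round(4), P[:,2].min().round(3),P[:,2].max().round(3))
    r=cv2.minAreaRect((P[:,:2]*1e3).astype(np.float32)); print(r)
E
```

```text
top 211 [ 0.4654 -0.2772  0.1272] 0.118 0.136
((466.4024658203125, -277.9034118652344), (25.1435546875, 56.451786041259766), 71.98605346679688)
scene 371 [ 0.4697 -0.2815  0.1255] 0.118 0.13
((467.15753173828125, -279.3055114746094), (24.957015991210938, 57.817588806152344), 72.70621490478516)
```

```bash
python3 -m inch '[[1,-0.01,-0.043,-0.001,0],[1,-0.01,-0.043,-0.001,0],[1,-0.01,-0.043,-0.001,0],[1,-0.01,-0.043,-0.001,0],[1,-0.01,-0.043,-0.001,0],[1,-0.01,-0.043,-0.001,0],[1,-0.01,-0.043,-0.001,0],[1,-0.01,-0.043,-0.001,0]]'; python3 go.py .467 -.278 .24 -17
```

```text
time: 2.1
eef_pos: [0.4598, -0.0171, 0.2352]
orientation: [-0.352, -3.116, 0.01]
force: [0.4, -0.3, 0.2]
gripper_width: 0.0853
t 2.1 p [ 0.4598 -0.0171  0.2352] yaw -12.9 tilt z [-0.006 -0.006 -1.   ] F [ 0.4 -0.3  0.2] w 0.0853 q [-0.3   0.21  0.27  2.03 -0.06  0.92  1.35]
tool shift mm [ -65.3 -252.8   -3.3]
spin about tool z 4.1
```

```bash
python3 -m inch '[[1,-0.011,-0.042,0,0.7],[1,-0.011,-0.042,0,0.7],[1,-0.011,-0.042,0,0.7],[1,-0.011,-0.042,0,0.7],[1,-0.011,-0.042,0,0.7],[1,-0.011,-0.042,0,0.7],[1,0,0,0,0]]'; python3 go.py .467 -.278 .15 -17; python3 look.py b >/dev/null; python3 - <<'E'
import cv2
im=cv2.imread('pics/b_scene.png')[225:395,60:330]
cv2.imwrite('pics/b_z.png',cv2.resize(im,None,fx=2.8,fy=2.8))
E
```

```text
time: 2.98
eef_pos: [0.4565, -0.2891, 0.2357]
orientation: [-0.477, -3.098, 0.012]
force: [0.7, 0.3, -0.3]
gripper_width: 0.0858
t 2.98 p [ 0.4565 -0.2891  0.2357] yaw -17.5 tilt z [-0.008 -0.007 -1.   ] F [ 0.7  0.3 -0.3] w 0.0858 q [ 0.14  0.36  0.42  1.84 -0.17  0.97  1.9 ]
tool shift mm [-7.2 14.5 85.6]
spin about tool z -0.5
```

View pics/b_z.png

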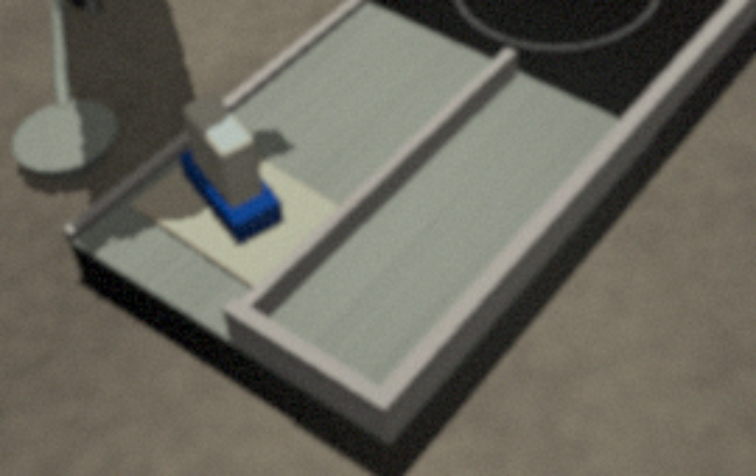

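The crop shows the scraper standing on the rest with its grip at about (225,140), nothing else near it. Now the descent.

```bash
python3 -m inch '[[1,-0.004,0.007,0.03,0],[1,-0.004,0.007,0.03,0],[1,0,0,0.03,0],[1,0,0,0,0]]'; python3 go.py .467 -.278 .09 -17
```

```text
time: 3.58
eef_pos: [0.4711, -0.2664, 0.1431]
orientation: [-0.454, -3.102, 0.001]
force: [0.2, 0.0, 0.5]
gripper_width: 0.0855
t 3.58 p [ 0.4711 -0.2664  0.1431] yaw -16.64 tilt z [-0.007  0.    -1.   ] F [0.2 0.  0.5] w 0.0855 q [ 0.15  0.49  0.37  1.91 -0.24  0.78  1.92]
tool shift mm [  0.2 -12.2  53.1]
spin about tool z 0.36
```

```bash
python3 -m inch '[[1,0,-0.006,0.02,0],[1,0,-0.004,0.016,0],[1,0,0,0.01,0],[1,0,0,0,0]]'; python3 go.py .467 -.278 .09 -17
```

```text
time: 4.08
eef_pos: [0.4712, -0.2741, 0.0991]
orientation: [-0.448, -3.108, 0.0]
force: [0.3, 0.6, 0.6]
gripper_width: 0.0855
t 4.08 p [ 0.4712 -0.2741  0.0991] yaw -16.4 tilt z [-0.002  0.    -1.   ] F [0.3 0.6 0.6] w 0.0855 q [ 0.19  0.57  0.33  1.93 -0.28  0.69  1.97]
tool shift mm [ 3.  -4.9  9.1]
spin about tool z 0.6
```

```bash
python3 -m inch '[[1,0.002,-0.004,0.006,0.5],[1,0.001,0,0.002,0],[1,0,0,0,0],[-1,0,0,0,0],[-1,0,0,0,0],[-1,0,0,0,0],[-1,0,0,0,0],[-1,0,0,0,0],[-1,0,0,0,0]]' 60; python3 go.py .467 -.278 .09 -17
```

```text
time: 5.2
eef_pos: [0.4679, -0.2775, 0.092]
orientation: [0.462, 3.107, -0.001]
force: [0.0, -0.6, -0.8]
gripper_width: 0.0233
t 5.2 p [ 0.4679 -0.2775  0.092 ] yaw -16.93 tilt z [ 0. -0. -1.] F [ 0.  -0.6 -0.8] w 0.0233 q [ 0.2   0.58  0.33  1.93 -0.28  0.68  1.98]
tool shift mm [ 0.7 -0.8  2. ]
spin about tool z 0.07
```

```bash
python3 -m inch '[[-1,0,0,-0.02,0],[-1,0,0,-0.02,0],[-1,0,0.02,0,-4],[-1,0,0.03,0,-4],[-1,0,0.03,0,-4],[-1,0,0.03,0,-3],[-1,0,0.03,0,0],[-1,0,0.02,0,0],[-1,0,0,0,0]]'; python3 go.py .447 .02 .12 0
```

```text
time: 6.32
eef_pos: [0.4863, -0.1032, 0.1273]
orientation: [0.002, -3.135, -0.008]
force: [-0.6, -0.6, -1.3]
gripper_width: 0.0233
t 6.33 p [ 0.4863 -0.1032  0.1273] yaw 0.07 tilt z [-0.007  0.005 -1.   ] F [-0.6 -0.6 -1.3] w 0.0233 q [-0.09  0.44  0.27  2.03 -0.18  0.7   1.86]
tool shift mm [ 39.1 123.3   8.2]
spin about tool z 0.07
```

```bash
python3 -m inch '[[-1,0.01,0.03,0,0],[-1,0.01,0.03,0,0],[-1,0.01,0.03,0,0],[-1,0.006,0.02,0,0],[-1,0,0,0,0]]'; python3 go.py .447 .02 .10 0; python3 look.py c >/dev/null; python3 - <<'E'
import cv2
im=cv2.imread('pics/c_top.png')[160:280,130:445]
cv2.imwrite('pics/c_z.png',cv2.resize(im,None,fx=2.5,fy=2.5))
im=cv2.imread('pics/c_scene.png')[100:300,160:400]
cv2.imwrite('pics/c_z2.png',cv2.resize(im,None,fx=3,fy=3))
E
```

```text
time: 6.95
eef_pos: [0.4482, 0.0083, 0.126]
orientation: [0.011, -3.133, -0.006]
force: [-0.5, -0.0, -1.7]
gripper_width: 0.0233
t 6.95 p [0.4482 0.0083 0.126 ] yaw 0.42 tilt z [-0.008  0.004 -1.   ] F [-0.5 -0.  -1.7] w 0.0233 q [-0.32  0.38  0.25  2.14 -0.16  0.65  1.61]
tool shift mm [ 0.9 11.6 26. ]
spin about tool z 0.42
```

View pics/c_z.png

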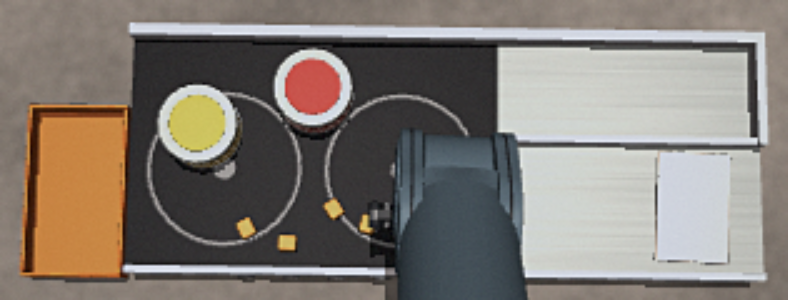

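View pics/c_z2.png

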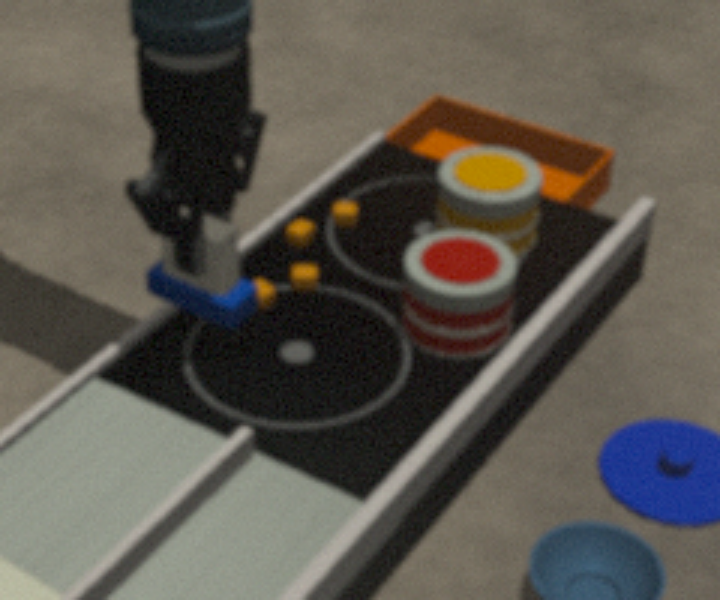

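The scraper is held with its foot level above the glass, behind the rightmost lump. I'll lower it.

```bash
python3 -m inch '[[-1,0.001,0,0.014,0.2],[-1,0,0,0.014,0],[-1,0,0,0.006,0],[-1,0,0,0,0]]'; python3 go.py .447 .02 .0872 0
```

```text
time: 7.55
eef_pos: [0.4475, 0.0034, 0.0889]
orientation: [-0.006, -3.133, -0.002]
force: [0.3, 0.0, -0.9]
gripper_width: 0.0234
t 7.55 p [0.4475 0.0034 0.0889] yaw -0.21 tilt z [-0.009  0.002 -1.   ] F [ 0.3  0.  -0.9] w 0.0234 q [-0.3   0.45  0.23  2.16 -0.19  0.56  1.64]
tool shift mm [ 0.5 16.5  1.7]
spin about tool z -0.21
```

```bash
python3 -m inch '[[-1,0,0.01,0.002,0],[-1,0,0.015,0,0],[-1,0,0.015,0,0],[-1,0,0.015,0,0],[-1,0,0.015,0,0]]'; python3 go.py .447 .1 .087 0
```

```text
time: 8.18
eef_pos: [0.4485, 0.0789, 0.0876]
orientation: [-0.005, -3.135, -0.004]
force: [-0.5, -0.6, -1.4]
gripper_width: 0.0236
t 8.18 p [0.4485 0.0789 0.0876] yaw -0.19 tilt z [-0.007  0.003 -1.   ] F [-0.5 -0.6 -1.4] w 0.0236 q [-0.45  0.46  0.22  2.15 -0.19  0.56  1.48]
tool shift mm [ 1.5 21.1  0.7]
spin about tool z -0.19
```

```bash
python3 -m inch '[[-1,0.0005,0.015,0,0],[-1,0,0.015,0,0],[-1,0,0.015,0,0],[-1,0,0.015,0,0],[-1,0,0.015,0,0]]'; python3 go.py .447 .2 .087 0;python3 look.py d >/dev/null; python3 - <<'E'
import cv2
im=cv2.imread('pics/d_scene.png')[100:300,160:400]
cv2.imwrite('pics/d_z2.png',cv2.resize(im,None,fx=3,fy=3))
E
```

```text
time: 8.8
eef_pos: [0.448, 0.1596, 0.0878]
orientation: [-0.004, -3.135, -0.004]
force: [-0.3, -1.0, -0.6]
gripper_width: 0.0231
t 8.8 p [0.448  0.1596 0.0878] yaw -0.14 tilt z [-0.007  0.002 -1.   ] F [-0.3 -1.  -0.6] w 0.0231 q [-0.61  0.48  0.22  2.1  -0.2   0.58  1.32]
tool shift mm [ 1.1 40.4  0.9]
spin about tool z -0.14
```

View pics/d_z2.png

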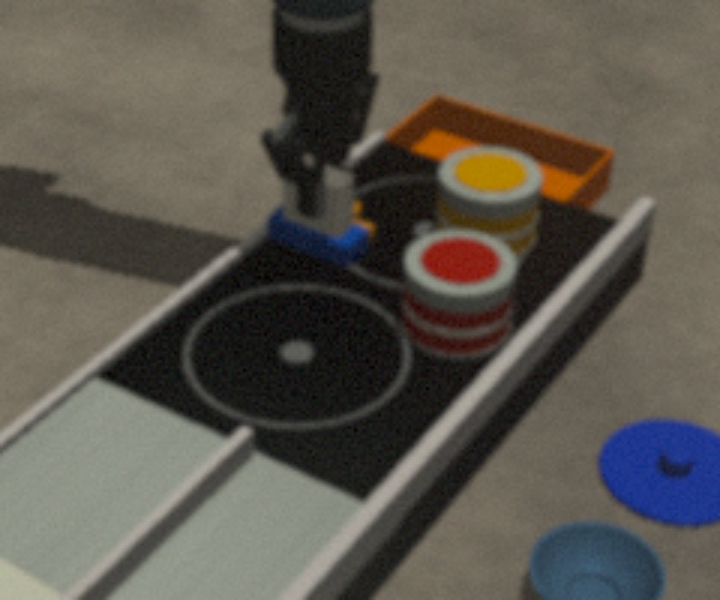

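```bash
python3 -m inch '[[-1,-0.002,0.01,0,0],[-1,-0.002,0.012,0,0],[-1,-0.001,0.012,0,0],[-1,0,0.012,0,0]]'; python3 go.py .453 .3 .087 0;python3 look.py e >/dev/null; python3 - <<'E'
import cv2
im=cv2.imread('pics/e_scene.png')[120:240,220:370]
cv2.imwrite('pics/e_z2.png',cv2.resize(im,None,fx=4.5,fy=4.5,interpolation=cv2.INTER_CUBIC))
im=cv2.imread('pics/e_top.png')[160:280,130:330]
cv2.imwrite('pics/e_z.png',cv2.resize(im,None,fx=3.8,fy=3.8,interpolation=cv2.INTER_CUBIC))
E
```

```text
time: 9.4
eef_pos: [0.4536, 0.2081, 0.0879]
orientation: [-0.004, -3.135, -0.004]
force: [-0.6, -1.0, -1.3]
gripper_width: 0.0233
t 9.4 p [0.4536 0.2081 0.0879] yaw -0.15 tilt z [-0.007  0.003 -1.   ] F [-0.6 -1.  -1.3] w 0.0233 q [-0.69  0.51  0.22  2.04 -0.2   0.61  1.23]
tool shift mm [ 0.9 91.9  1.2]
spin about tool z -0.15
```

View pics/e_z2.png

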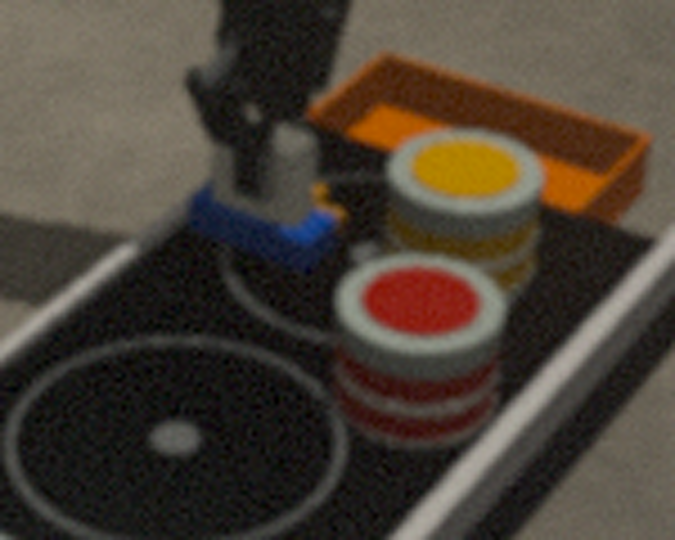

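View pics/e_z.png

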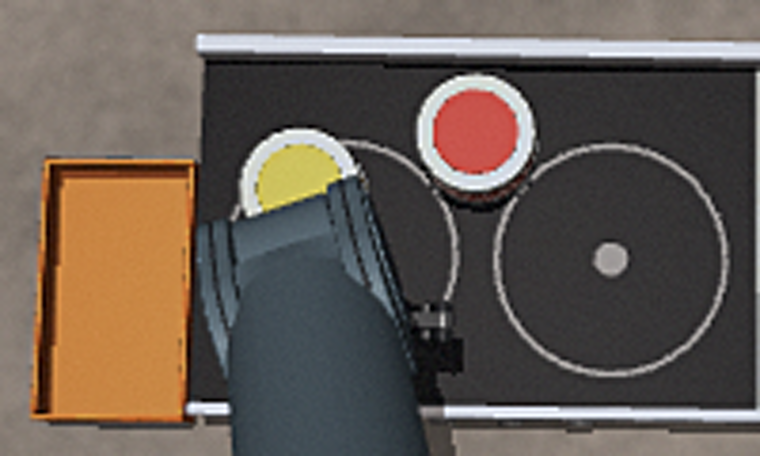

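Nothing has been left behind the blade, and two lumps are visible ahead of it near (325,195). I'll carry on to the open end.

```bash
python3 -m inch '[[-1,0,0.013,0.0005,0],[-1,0,0.014,0,0],[-1,0,0.014,0,0],[-1,0,0.014,0,0],[-1,0,0.014,0,0],[-1,0,0.014,0,0],[-1,0,0.014,0,0],[-1,0,0.01,0,0]]'; python3 go.py .453 .336 .087 0;python3 look.py f >/dev/null; python3 - <<'E'
import cv2
im=cv2.imread('pics/f_scene.png')[120:240,220:370]
cv2.imwrite('pics/f_z2.png',cv2.resize(im,None,fx=4.5,fy=4.5,interpolation=cv2.INTER_CUBIC))
im=cv2.imread('pics/f_top.png')[160:280,130:330]
cv2.imwrite('pics/f_z.png',cv2.resize(im,None,fx=3.8,fy=3.8,interpolation=cv2.INTER_CUBIC))
E
```

```text
time: 10.5
eef_pos: [0.4532, 0.3234, 0.0876]
orientation: [-0.001, -3.135, -0.005]
force: [-0.1, 0.2, -1.1]
gripper_width: 0.0228
t 10.5 p [0.4532 0.3234 0.0876] yaw -0.04 tilt z [-0.007  0.003 -1.   ] F [-0.1  0.2 -1.1] w 0.0228 q [-0.87  0.59  0.22  1.89 -0.21  0.68  1.05]
tool shift mm [ 0.2 12.6  0.6]
spin about tool z -0.04
```

View pics/f_z2.png

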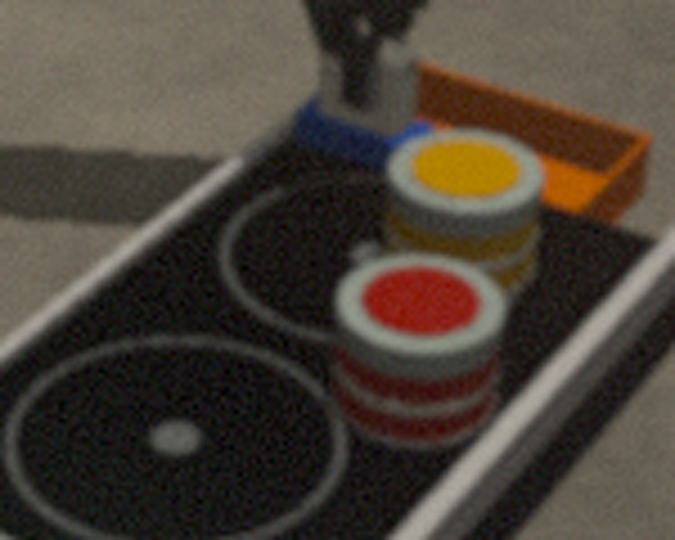

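View pics/f_z.png

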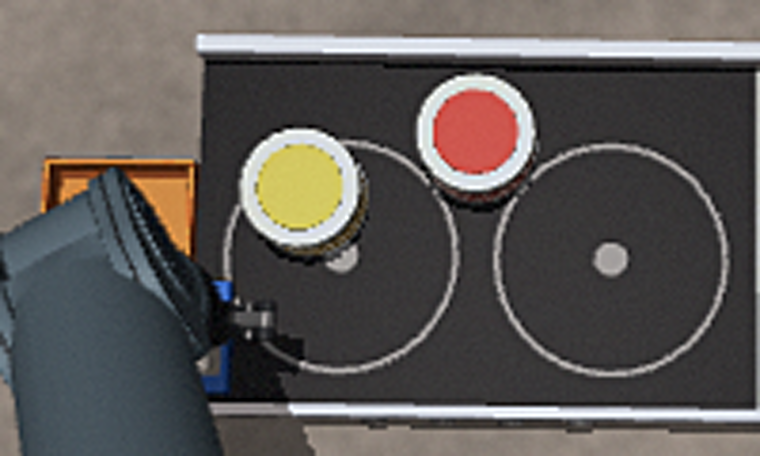

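```bash
python3 -m inch '[[-1,0,0.01,0,0],[-1,0,0.01,-0.001,0],[-1,0,0,0,0],[-1,0,-0.01,-0.002,0],[-1,0,-0.03,-0.015,0],[-1,0,-0.04,-0.02,0],[-1,0,-0.05,-0.01,0],[-1,0,-0.05,0,0],[-1,0,-0.05,0,0],[-1,0,-0.02,0,0],[-1,0,0,0,0]]'; python3 go.py .453 .0 .14 0;python3 look.py g >/dev/null; python3 - <<'E'
import cv2
im=cv2.imread('pics/g_scene.png')[120:240,220:370]
cv2.imwrite('pics/g_z2.png',cv2.resize(im,None,fx=4.5,fy=4.5,interpolation=cv2.INTER_CUBIC))
im=cv2.imread('pics/g_top.png')[160:280,130:330]
cv2.imwrite('pics/g_z.png',cv2.resize(im,None,fx=3.8,fy=3.8,interpolation=cv2.INTER_CUBIC))
E
```

```text
time: 11.98
eef_pos: [0.4519, 0.0788, 0.1375]
orientation: [-0.013, -3.136, -0.002]
force: [-1.3, 0.8, -1.3]
gripper_width: 0.0234
t 11.97 p [0.4519 0.0788 0.1375] yaw -0.49 tilt z [-0.005  0.002 -1.   ] F [-1.3  0.8 -1.3] w 0.0234 q [-0.51  0.37  0.29  2.12 -0.17  0.68  1.46]
tool shift mm [ -1.7 -78.8  -2.6]
spin about tool z -0.49
```

View pics/g_z2.png

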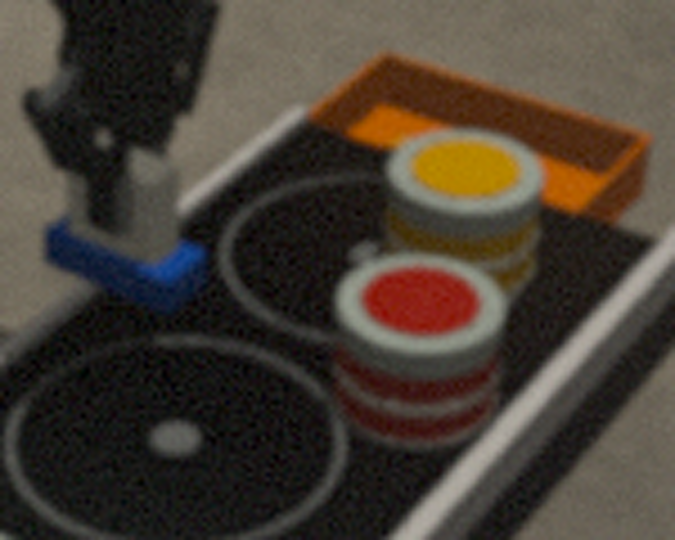

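View pics/g_z.png

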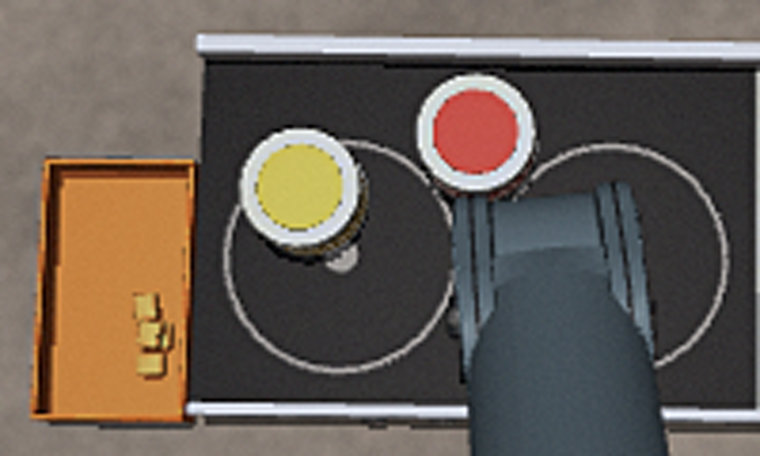

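All four lumps are in the lunchbox, at (146,305), (150,333), (163,335) and (150,365) in the crop, and the glass is clear. The scraper foot makes a good wide, low pusher. I'll use its end face to push each tin to the rail, red first.

```bash
python3 -m inch '[[-1,-0.012,0.02,0,0],[-1,-0.012,0.02,0.005,0],[-1,-0.004,0.008,0.01,0],[-1,0,0,0,0]]' 100; python3 go.py .485 .134 .0885 0
```

```text
time: 12.58
eef_pos: [0.4822, 0.1381, 0.1208]
orientation: [0.005, -3.137, -0.007]
force: [0.1, -1.4, -1.8]
gripper_width: 0.023
t 12.57 p [0.4822 0.1381 0.1208] yaw 0.19 tilt z [-0.005  0.004 -1.   ] F [ 0.1 -1.4 -1.8] w 0.023 q [-0.57  0.46  0.26  2.02 -0.19  0.69  1.38]
tool shift mm [-2.9 -4.2 32.3]
spin about tool z 0.19
```

```bash
python3 -m inch '[[-1,0,-0.001,0.014,0],[-1,0,0,0.012,0],[-1,0,0,0.003,0],[-1,0,0,0,0],[-1,-0.006,0,0,0],[-1,-0.008,0,0,0],[-1,-0.008,0,0,0],[-1,0,0,0,0]]'; python3 go.py .527 .134 .0885 0
```

```text
time: 13.58
eef_pos: [0.5058, 0.1351, 0.0898]
orientation: [0.001, -3.137, -0.005]
force: [-0.0, -0.9, -1.3]
gripper_width: 0.0229
t 13.57 p [0.5058 0.1351 0.0898] yaw 0.03 tilt z [-0.005  0.003 -1.   ] F [-0.  -0.9 -1.3] w 0.0229 q [-0.53  0.54  0.24  1.98 -0.22  0.65  1.42]
tool shift mm [-21.2  -1.1   1.2]
spin about tool z 0.03
```

```bash
python3 -m inch '[[-1,-0.006,0,0.001,0],[-1,-0.006,0,0,0],[-1,-0.006,0,0,0],[-1,0,0,0,0]]'; python3 go.py .527 .134 .0885 0;python3 look.py h >/dev/null; python3 - <<'E'
import cv2
im=cv2.imread('pics/h_scene.png')[120:240,220:370]
cv2.imwrite('pics/h_z2.png',cv2.resize(im,None,fx=4.5,fy=4.5,interpolation=cv2.INTER_CUBIC))
E
```

```text
time: 14.08
eef_pos: [0.5209, 0.1351, 0.0877]
orientation: [0.002, -3.129, -0.004]
force: [0.7, -0.7, -1.1]
gripper_width: 0.0234
t 14.07 p [0.5209 0.1351 0.0877] yaw 0.08 tilt z [-0.013  0.002 -1.   ] F [ 0.7 -0.7 -1.1] w 0.0234 q [-0.52  0.57  0.24  1.94 -0.22  0.67  1.43]
tool shift mm [-6.  -1.1 -0.9]
spin about tool z 0.08
```

View pics/h_z2.png

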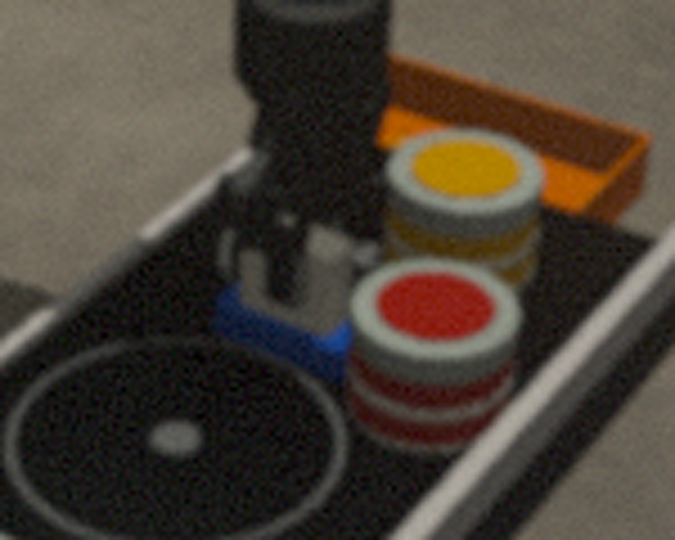

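Red is being pushed toward the rail, with the gap now small. Continuing.

```bash
python3 -m inch '[[-1,-0.005,0,-0.001,0],[-1,-0.005,0,0,0],[-1,-0.003,0,0,0],[-1,0,0,0,0]]'; python3 go.py .527 .134 .0885 0
```

```text
time: 14.68
eef_pos: [0.5322, 0.135, 0.0881]
orientation: [0.003, -3.124, -0.003]
force: [-2.0, 0.2, -0.4]
gripper_width: 0.0226
t 14.68 p [0.5322 0.135  0.0881] yaw 0.1 tilt z [-0.017  0.002 -1.   ] F [-2.   0.2 -0.4] w 0.0226 q [-0.51  0.59  0.24  1.9  -0.22  0.69  1.44]
tool shift mm [ 5.2 -1.  -0.3]
spin about tool z 0.1
```

```bash
python3 -m inch '[[-1,0.015,0,-0.001,0],[-1,0.02,0,0,0],[-1,0.025,0.01,-0.01,0],[-1,0.01,0.03,-0.01,0],[-1,0,0.035,0,0],[-1,0,0.025,0,0],[-1,0,0.005,0,0],[-1,0,0,0,0]]';python3 look.py i >/dev/null; python3 - <<'E'
import cv2
im=cv2.imread('pics/i_top.png')[160:280,130:330]
cv2.imwrite('pics/i_z.png',cv2.resize(im,None,fx=3.8,fy=3.8,interpolation=cv2.INTER_CUBIC))
E
cat > tins.py <<'E'
import sys
from geo import *
v=np.load('/tmp/hob.npy'); f=np.load(f'/tmp/{sys.argv[1]}_top.npz');p=f['p'];hsv=cv2.cvtColor(p,cv2.COLOR_BGR2HSV)
for nm,lo,hi in(('red',(0,130,90),(8,255,255)),('yel',(24,90,90),(35,255,255))):
    m=cv2.inRange(hsv,lo,hi);n,l,st,ce=cv2.connectedComponentsWithStats(m)
    if n<2: print(nm,'none');continue
    i=1+st[1:,4].argmax(); X=atz('top',ce[i],.110)[0]; print(nm,st[i,4],X.round(3),'hob',((X[:2]-v[:2])*1e3).round(0))
E
python3 tins.py i;python3 go.py .455 .255 .0885 0
```

```text
time: 15.68
eef_pos: [0.462, 0.2415, 0.1135]
orientation: [-0.001, -3.138, -0.008]
force: [0.3, -0.6, -1.9]
gripper_width: 0.0226
red 380 [0.612 0.134 0.11 ] hob [ 83. 138.]
yel 179 [0.56  0.243 0.11 ] hob [ 31. 247.]
t 15.78 p [0.462  0.2409 0.1134] yaw -0.11 tilt z [-0.004  0.005 -1.   ] F [ 1.3 -0.  -1.1] w 0.0232 q [-0.76  0.5   0.25  1.98 -0.2   0.69  1.18]
tool shift mm [ 6.9 14.  25. ]
spin about tool z -0.11
```

View pics/i_z.png

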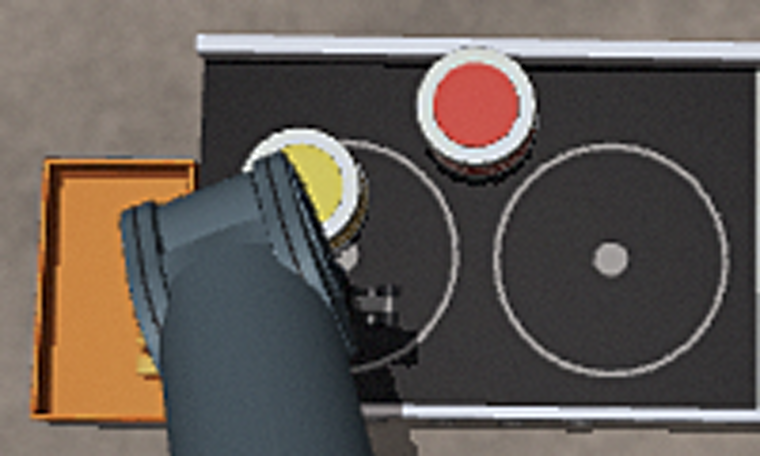

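Red stands against the rail, and yellow hasn't moved. I'll lower behind yellow and push it.

```bash
python3 -m inch '[[-1,0.005,0.012,0,0],[-1,0.002,0.002,0.012,0],[-1,0,0,0.01,0],[-1,0,0,0.002,0],[-1,0,0,0,0]]'; python3 go.py .457 .255 .0885 0
```

```text
time: 16.4
eef_pos: [0.4544, 0.2534, 0.087]
orientation: [-0.008, -3.137, -0.005]
force: [0.1, -0.3, -0.5]
gripper_width: 0.0227
t 16.4 p [0.4544 0.2534 0.087 ] yaw -0.3 tilt z [-0.005  0.003 -1.   ] F [ 0.1 -0.3 -0.5] w 0.0227 q [-0.78  0.54  0.24  1.99 -0.22  0.63  1.17]
tool shift mm [-2.6  1.7 -1.5]
spin about tool z -0.3
```

```bash
python3 -m inch '[[-1,-0.008,0.001,-0.001,0],[-1,-0.008,0,0,0],[-1,-0.007,0,0,0],[-1,-0.007,0,0,0],[-1,-0.007,0,0,0],[-1,-0.007,0,0,0],[-1,0,0,0,0]]'; python3 go.py .531 .255 .0885 0
```

```text
time: 17.27
eef_pos: [0.5006, 0.2541, 0.088]
orientation: [-0.008, -3.134, -0.005]
force: [-0.2, 0.8, -0.0]
gripper_width: 0.0231
t 17.27 p [0.5006 0.2541 0.088 ] yaw -0.3 tilt z [-0.007  0.003 -1.   ] F [-0.2  0.8 -0. ] w 0.0231 q [-0.73  0.6   0.24  1.88 -0.22  0.69  1.21]
tool shift mm [-30.4   1.1  -0.7]
spin about tool z -0.3
```

```bash
python3 -m inch '[[-1,-0.007,0,0,0],[-1,-0.007,0,0,0],[-1,-0.006,0,0,0],[-1,-0.005,0,0,0],[-1,-0.002,0,0,0],[-1,0,0,0,0]]'; python3 go.py .531 .255 .0885 0
```

```text
time: 18.02
eef_pos: [0.5287, 0.2539, 0.0876]
orientation: [-0.008, -3.133, -0.004]
force: [-2.1, 0.7, -0.4]
gripper_width: 0.0228
t 18.02 p [0.5287 0.2539 0.0876] yaw -0.29 tilt z [-0.009  0.003 -1.   ] F [-2.1  0.7 -0.4] w 0.0228 q [-0.7   0.63  0.24  1.81 -0.22  0.73  1.23]
tool shift mm [-2.3  1.1 -0.9]
spin about tool z -0.29
```

```bash
python3 -m inch '[[-1,-0.003,0,0,0],[-1,0.015,0,-0.002,0],[-1,0.02,0.0,-0.01,0],[-1,0.01,0.03,-0.02,0],[-1,0,0.03,-0.01,0],[-1,0,0.025,0,0],[-1,0,0.004,0,0],[-1,0,0,0,0]]';python3 look.py j >/dev/null; python3 tins.py j;python3 go.py .6 .345 .11 0; python3 - <<'E'
import cv2
im=cv2.imread('pics/j_top.png')[160:280,130:330]
cv2.imwrite('pics/j_z.png',cv2.resize(im,None,fx=3.8,fy=3.8,interpolation=cv2.INTER_CUBIC))
E
```

```text
time: 19.02
eef_pos: [0.4856, 0.3436, 0.1314]
orientation: [-0.011, -3.138, -0.004]
force: [-0.2, 0.0, -0.5]
gripper_width: 0.0228
red 379 [0.612 0.134 0.11 ] hob [ 83. 138.]
yel 388 [0.612 0.254 0.11 ] hob [ 83. 259.]
t 19.12 p [0.4856 0.3431 0.1314] yaw -0.47 tilt z [-0.004  0.003 -1.   ] F [ 0.2  0.4 -1.4] w 0.0228 q [-0.88  0.58  0.26  1.78 -0.2   0.81  1.04]
tool shift mm [-114.4    2.7   20.9]
spin about tool z -0.47
```

View pics/j_z.png

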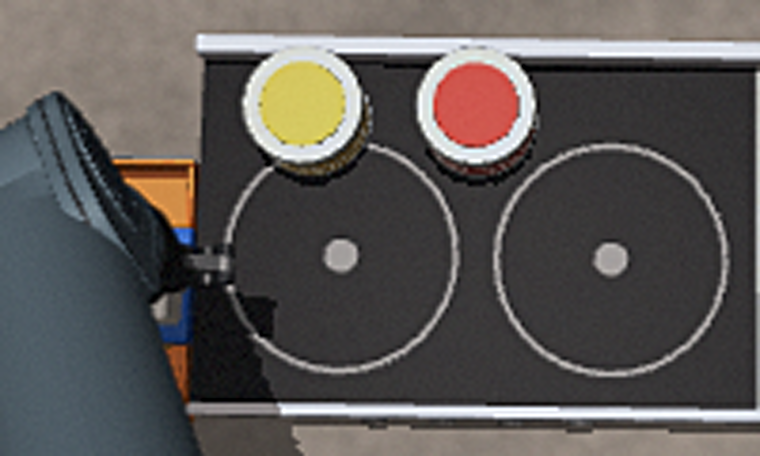

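Both tins now stand against the rail: yellow (303,103), red (476,105). I'll go round to yellow's left side.

```bash
python3 -m inch '[[-1,-0.02,0.002,0,-0.4],[-1,-0.025,0.001,0,0],[-1,-0.025,0,0,0],[-1,-0.02,0,0,0],[-1,-0.015,0,0,0],[-1,-0.004,0,0,0],[-1,0,0,0,0]]';python3 go.py .606 .345 .09 0
```

```text
time: 20.0
eef_pos: [0.5981, 0.3351, 0.1276]
orientation: [-0.017, -3.133, 0.007]
force: [0.2, -0.8, -1.0]
gripper_width: 0.0229
t 20.0 p [0.5981 0.3351 0.1276] yaw -0.64 tilt z [-0.009 -0.005 -1.   ] F [ 0.2 -0.8 -1. ] w 0.0229 q [-0.74  0.73  0.26  1.51 -0.21  0.94  1.14]
tool shift mm [-8.1 10.2 37.5]
spin about tool z -0.64
```

```bash
python3 -m inch '[[-1,-0.004,0.008,0.01,-0.5],[-1,-0.002,0.003,0.012,0],[-1,0,0.001,0.009,0],[-1,0,0,0.003,0],[-1,0,0,0,0]]';python3 go.py .606 .345 .09 0;python3 look.py k >/dev/null; python3 tins.py k; python3 - <<'E'
import cv2
im=cv2.imread('pics/k_scene.png')[80:260,220:420]
cv2.imwrite('pics/k_z.png',cv2.resize(im,None,fx=3.3,fy=3.3,interpolation=cv2.INTER_CUBIC))
E
```

```text
time: 20.62
eef_pos: [0.6017, 0.3483, 0.0899]
orientation: [-0.0, -3.13, 0.008]
force: [0.2, -0.3, -1.0]
gripper_width: 0.0232
t 20.62 p [0.6017 0.3483 0.0899] yaw -0.01 tilt z [-0.012 -0.005 -1.   ] F [ 0.2 -0.3 -1. ] w 0.0232 q [-0.74  0.79  0.25  1.49 -0.23  0.9   1.15]
tool shift mm [-4.3 -3.3 -0.2]
spin about tool z -0.01
red 380 [0.612 0.134 0.11 ] hob [ 83. 138.]
yel 386 [0.612 0.254 0.11 ] hob [ 83. 258.]
```

View pics/k_z.png

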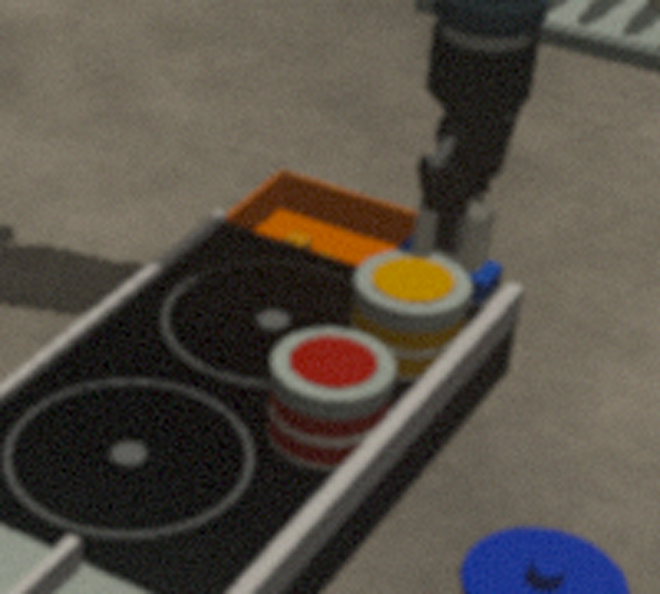

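```bash
python3 -m inch '[[-1,-0.003,-0.008,0,0],[-1,-0.001,-0.01,0,0],[-1,0,-0.01,0,0],[-1,0,-0.01,0,0],[-1,0,-0.01,0,0],[-1,0,-0.01,0,0],[-1,0,0,0,0]]';python3 go.py .606 .2 .09 0;python3 look.py l >/dev/null; python3 tins.py l
```

```text
time: 21.6
eef_pos: [0.6071, 0.2862, 0.0921]
orientation: [-0.002, -3.133, 0.004]
force: [-0.2, -0.1, -1.5]
gripper_width: 0.0233
t 21.6 p [0.6071 0.2862 0.0921] yaw -0.09 tilt z [-0.009 -0.003 -1.   ] F [-0.2 -0.1 -1.5] w 0.0233 q [-0.67  0.75  0.25  1.57 -0.22  0.86  1.23]
tool shift mm [  1.  -86.2   2.4]
spin about tool z -0.09
red 381 [0.612 0.134 0.11 ] hob [ 83. 138.]
yel 260 [0.613 0.21  0.11 ] hob [ 84. 214.]
```

```bash
python3 -m inch '[[-1,0,-0.011,0.001,0],[-1,0,-0.011,0.0005,0],[-1,0,-0.011,0.0005,0],[-1,0,-0.011,0,0],[-1,0,-0.011,0,0],[-1,0,-0.011,0,0],[-1,0,-0.011,0,0],[-1,0,-0.011,0,0],[-1,0,0,0,0]]';python3 go.py .606 .1 .09 0;python3 look.py m >/dev/null; python3 tins.py m; python3 - <<'E'
import cv2
im=cv2.imread('pics/m_scene.png')[100:280,220:420]
cv2.imwrite('pics/m_z.png',cv2.resize(im,None,fx=3.3,fy=3.3,interpolation=cv2.INTER_CUBIC))
E
```

```text
time: 22.82
eef_pos: [0.6071, 0.221, 0.0924]
orientation: [0.029, -3.14, -0.042]
force: [0.5, 0.7, -1.2]
gripper_width: 0.0227
t 22.82 p [0.6071 0.221  0.0924] yaw 1.05 tilt z [-0.002  0.027 -1.   ] F [ 0.5  0.7 -1.2] w 0.0227 q [-0.56  0.7   0.22  1.66 -0.23  0.8   1.36]
tool shift mm [   3.3 -121.    -0.8]
spin about tool z 1.05
red 378 [0.612 0.068 0.11 ] hob [83. 72.]
yel 241 [0.612 0.143 0.11 ] hob [ 83. 147.]
```

View pics/m_z.png

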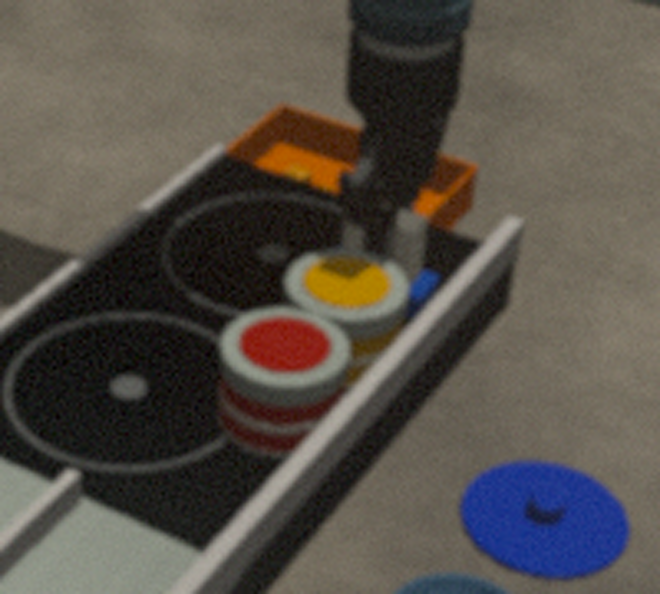

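```bash
python3 -m inch '[[-1,-0.0,-0.015,0,0.4],[-1,0,-0.016,0,0.2],[-1,0,-0.016,0,0],[-1,0,-0.016,0,0],[-1,0,-0.016,0,0],[-1,0,0,0,0]]';python3 go.py .606 .1 .09 0;python3 look.py n >/dev/null; python3 tins.py n
```

```text
time: 23.68
eef_pos: [0.6078, 0.1596, 0.0928]
orientation: [-0.034, 3.139, 0.075]
force: [0.3, -0.3, -1.4]
gripper_width: 0.0228
t 23.68 p [0.6078 0.1596 0.0928] yaw 1.24 tilt z [ 0.001  0.048 -0.999] F [ 0.3 -0.3 -1.4] w 0.0228 q [-0.45  0.67  0.2   1.71 -0.25  0.77  1.48]
tool shift mm [  3.1 -59.7  -0. ]
spin about tool z 1.24
red 378 [0.611 0.006 0.11 ] hob [81. 10.]
yel 202 [0.613 0.078 0.11 ] hob [84. 82.]
```

```bash
python3 -m inch '[[-1,0,0.012,0,0.5],[-1,0,0.012,0,0.5],[-1,0,0.005,0,0],[-1,0,0,0,0]]';python3 go.py .606 .1 .09 0
```

```text
time: 24.28
eef_pos: [0.6068, 0.1921, 0.0934]
orientation: [-0.009, 3.141, 0.073]
force: [-1.0, -0.2, -1.5]
gripper_width: 0.0229
t 24.27 p [0.6068 0.1921 0.0934] yaw 0.31 tilt z [ 0.     0.046 -0.999] F [-1.  -0.2 -1.5] w 0.0229 q [-0.5   0.68  0.21  1.69 -0.25  0.78  1.42]
tool shift mm [  1.3 -92.2  -0.9]
spin about tool z 0.31
```

```bash
python3 -m inch '[[-1,0,-0.015,0,0.3],[-1,0,-0.018,0,0],[-1,0,-0.025,0,0],[-1,0,-0.028,0,0],[-1,0,-0.028,0,0],[-1,0,-0.028,0,0],[-1,0,0,0,0]]';python3 go.py .606 -.07 .092 0;python3 look.py o >/dev/null; python3 tins.py o; python3 - <<'E'
import cv2
im=cv2.imread('pics/o_scene.png')[130:380,140:400]
cv2.imwrite('pics/o_z.png',cv2.resize(im,None,fx=2.4,fy=2.4,interpolation=cv2.INTER_CUBIC))
E
```

```text
time: 25.15
eef_pos: [0.6112, 0.0567, 0.0925]
orientation: [-0.007, 3.129, 0.107]
force: [-0.1, -0.7, -1.3]
gripper_width: 0.0226
t 25.15 p [0.6112 0.0567 0.0925] yaw 0.28 tilt z [ 0.011  0.068 -0.998] F [-0.1 -0.7 -1.3] w 0.0226 q [-0.26  0.65  0.19  1.76 -0.27  0.74  1.66]
tool shift mm [   5.7 -126.4   -8.2]
spin about tool z 0.28
red 382 [ 0.606 -0.098  0.11 ] hob [ 77. -94.]
yel 5 [0.456 0.351 0.11 ] hob [-74. 356.]
```

View pics/o_z.png

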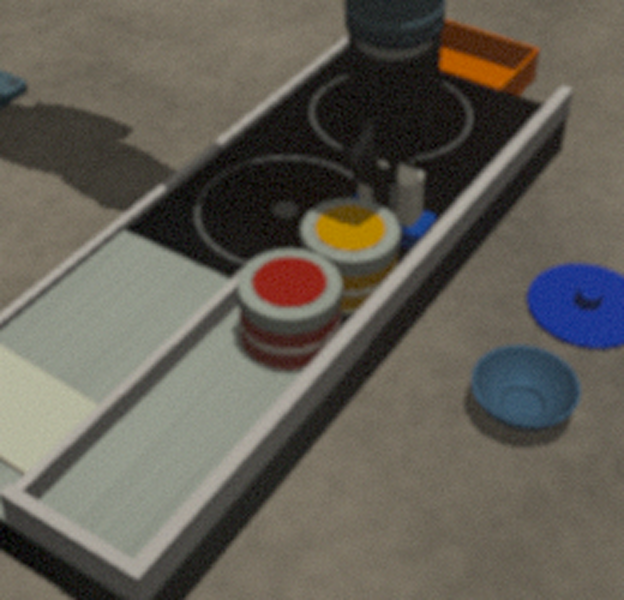

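```bash
python3 -m inch '[[-1,0.005,0.004,-0.001,0],[-1,0.002,-0.015,-0.001,0.2],[-1,0,-0.025,-0.0015,0],[-1,0,-0.028,-0.0015,0],[-1,0,0,0,0]]';python3 go.py .606 -.07 .092 0;python3 look.py p >/dev/null; python3 tins.py p; python3 - <<'E'
import cv2
im=cv2.imread('pics/p_scene.png')[130:380,140:400]
cv2.imwrite('pics/p_z.png',cv2.resize(im,None,fx=2.4,fy=2.4,interpolation=cv2.INTER_CUBIC))
E
```

```text
time: 25.88
eef_pos: [0.6021, 0.0034, 0.0928]
orientation: [-0.02, 3.132, 0.125]
force: [-0.1, -0.3, -0.8]
gripper_width: 0.0229
t 25.88 p [0.6021 0.0034 0.0928] yaw 0.75 tilt z [ 0.006  0.08  -0.997] F [-0.1 -0.3 -0.8] w 0.0229 q [-0.16  0.64  0.18  1.78 -0.27  0.75  1.76]
tool shift mm [ -3.  -73.3  -5.1]
spin about tool z 0.75
red 382 [ 0.605 -0.152  0.11 ] hob [  76. -148.]
yel 5 [0.456 0.351 0.11 ] hob [-74. 356.]
```

View pics/p_z.png

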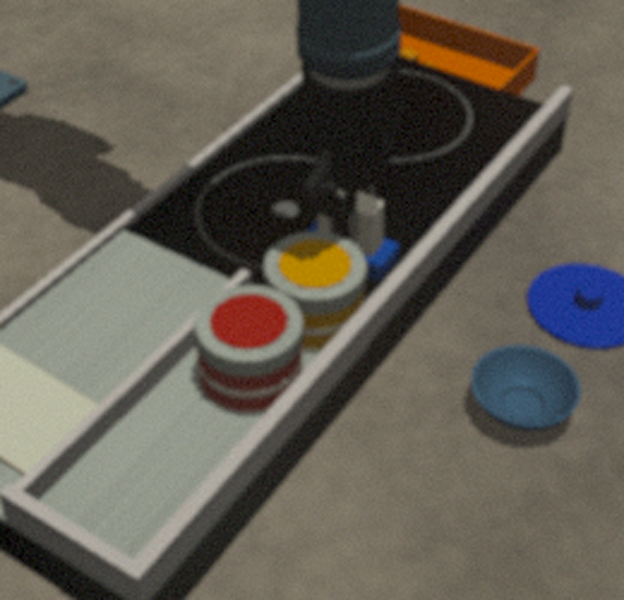

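```bash
python3 -m inch '[[-1,-0.002,-0.015,-0.001,0.3],[-1,0,-0.028,-0.0015,0.2],[-1,0,-0.028,-0.0015,0],[-1,0,-0.02,-0.001,0],[-1,0,0,0,0]]';python3 go.py .606 -.07 .092 0;python3 look.py q >/dev/null; python3 tins.py q
```

```text
time: 26.6
eef_pos: [0.6064, -0.063, 0.0927]
orientation: [-0.04, 3.135, 0.169]
force: [-0.9, -0.6, -0.9]
gripper_width: 0.0234
t 26.6 p [ 0.6064 -0.063   0.0927] yaw 1.49 tilt z [ 0.001  0.108 -0.994] F [-0.9 -0.6 -0.9] w 0.0234 q [-0.02  0.66  0.16  1.74 -0.29  0.78  1.91]
tool shift mm [ 0.6 -7.  -0. ]
spin about tool z 1.49
red 204 [ 0.598 -0.229  0.11 ] hob [  69. -225.]
yel 5 [0.456 0.351 0.11 ] hob [-74. 356.]
```

```bash
python3 -m inch '[[-1,0,-0.02,-0.002,0.5],[-1,0,-0.006,-0.001,0],[-1,0,0.02,-0.002,0],[-1,0,0.03,-0.02,0],[-1,0,0.03,-0.04,0],[-1,0.03,0.02,-0.02,0],[-1,0.05,0.03,0,0],[-1,0.03,0.03,0,0],[-1,0,0,0,0]]';python3 go.py .606 -.07 .092 0;python3 look.py r >/dev/null; python3 tins.py r; python3 - <<'E'
import cv2
im=cv2.imread('pics/r_scene.png')[130:380,140:400]
cv2.imwrite('pics/r_z.png',cv2.resize(im,None,fx=2.4,fy=2.4,interpolation=cv2.INTER_CUBIC))
im=cv2.imread('pics/r_top.png')[160:280,130:445]
cv2.imwrite('pics/r_z1.png',cv2.resize(im,None,fx=2.5,fy=2.5,interpolation=cv2.INTER_CUBIC))
E
```

```text
time: 27.82
eef_pos: [0.4887, 0.0738, 0.194]
orientation: [0.043, -3.136, -0.173]
force: [1.0, -0.1, -0.9]
gripper_width: 0.0227
t 27.82 p [0.4887 0.0738 0.194 ] yaw 1.59 tilt z [-0.002  0.11  -0.994] F [ 1.  -0.1 -0.9] w 0.0227 q [-0.3   0.32  0.16  2.   -0.22  0.83  1.6 ]
tool shift mm [-113.2 -157.4   85.3]
spin about tool z 1.59
red 390 [ 0.596 -0.236  0.11 ] hob [  66. -232.]
yel 391 [ 0.611 -0.154  0.11 ] hob [  82. -149.]
```

View pics/r_z.png

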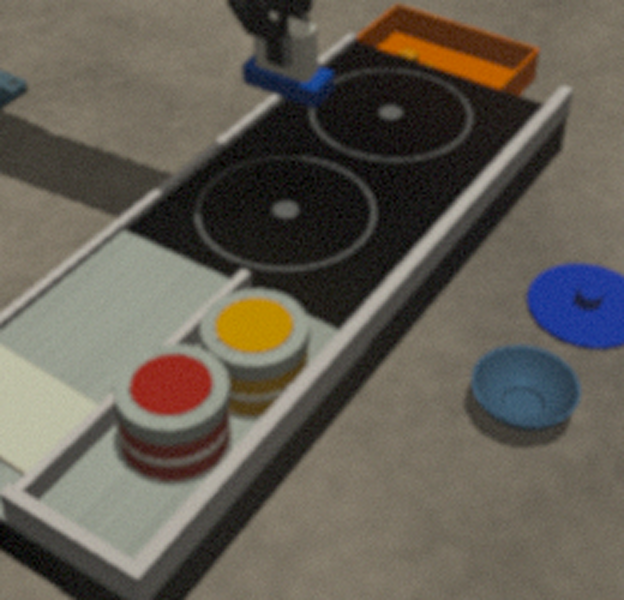

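View pics/r_z1.png

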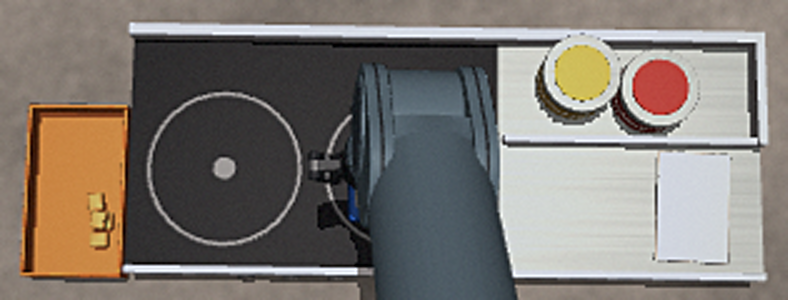

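Both tins are upright in the bay: yellow at hob (82,−149), red at (66,−232), rings fully inside. The glass is clear and four lumps are in the box. Next I return the scraper to the rest, which is centred at about (0.472,−0.281). The tool has picked up about 0.11 rad of tilt from pushing.

```bash
python3 -m inch '[[-1,0.002,-0.04,-0.004,0],[-1,0.002,-0.045,-0.005,0],[-1,0.002,-0.045,-0.005,0],[-1,0.002,-0.045,-0.005,0],[-1,0.002,-0.045,-0.005,0],[-1,0.002,-0.035,-0.004,0],[-1,0,0,0,0]]';python3 go.py .472 -.285 .12 -2
```

```text
time: 28.8
eef_pos: [0.4901, -0.2016, 0.1939]
orientation: [-0.026, 3.131, 0.157]
force: [-0.2, 0.9, -1.5]
gripper_width: 0.0225
t 28.8 p [ 0.4901 -0.2016  0.1939] yaw 0.98 tilt z [ 0.006  0.1   -0.995] F [-0.2  0.9 -1.5] w 0.0225 q [ 0.15  0.41  0.28  1.88 -0.26  0.92  2.15]
tool shift mm [ 20.  -90.1  65. ]
spin about tool z 2.98
```

```bash
python3 -m inch '[[-1,0.006,-0.03,0,1],[-1,0.006,-0.03,0.005,1],[-1,0.004,-0.02,0.02,1],[-1,0.001,-0.002,0.02,0],[-1,0,0,0,0]]';python3 go.py .472 -.285 .10 -2
```

```text
time: 29.42
eef_pos: [0.4755, -0.2819, 0.1384]
orientation: [0.059, 3.133, 0.154]
force: [-0.1, -0.5, -0.4]
gripper_width: 0.0229
t 29.43 p [ 0.4755 -0.2819  0.1384] yaw -2.17 tilt z [ 0.006  0.098 -0.995] F [-0.1 -0.5 -0.4] w 0.0229 q [ 0.29  0.53  0.29  1.85 -0.31  0.85  2.29]
tool shift mm [ 3.5 -7.  37.9]
spin about tool z -0.17
```

```bash
python3 -m inch '[[-1,0.002,-0.004,0.015,0],[-1,0,-0.002,0.015,0],[-1,0,0,0.006,0],[-1,0,0,0,0]]';python3 go.py .472 -.285 .094 -2;python3 look.py s >/dev/null; python3 - <<'E'
import cv2
im=cv2.imread('pics/s_scene.png')[225:395,60:330]
cv2.imwrite('pics/s_z.png',cv2.resize(im,None,fx=2.8,fy=2.8))
E
```

```text
time: 29.92
eef_pos: [0.475, -0.2839, 0.1006]
orientation: [0.057, 3.131, 0.153]
force: [-0.3, -0.3, -0.9]
gripper_width: 0.0226
t 29.93 p [ 0.475  -0.2839  0.1006] yaw -2.06 tilt z [ 0.008  0.098 -0.995] F [-0.3 -0.3 -0.9] w 0.0226 q [ 0.31  0.59  0.27  1.86 -0.34  0.78  2.32]
tool shift mm [ 3.  -1.8  6.4]
spin about tool z -0.06
```

View pics/s_z.png

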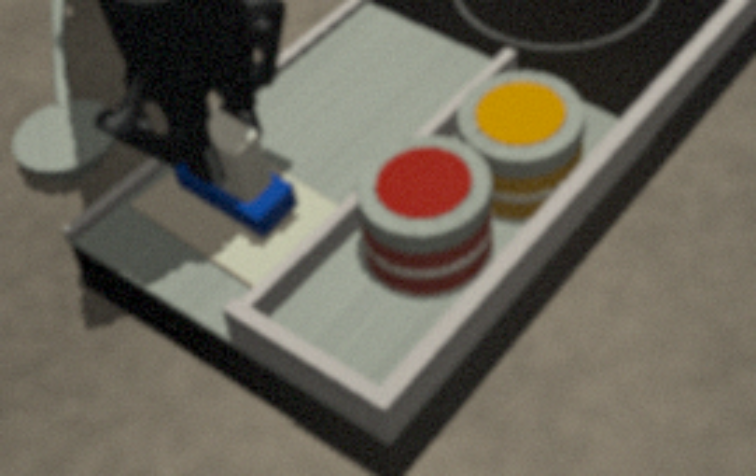

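The foot (235,200) hovers over the middle of the rest. I'll lower until contact, with a slight press to level it, then release.

```bash
python3 -m inch '[[-1,0.002,-0.001,0.004,0],[-1,0,0,0.002,0],[-1,0,0,0.002,0],[-1,0,0,0,0]]';python3 go.py .472 -.285 .093 -2
```

```text
time: 30.52
eef_pos: [0.4739, -0.2848, 0.0936]
orientation: [0.057, 3.129, 0.151]
force: [0.4, -0.4, -0.8]
gripper_width: 0.023
t 30.52 p [ 0.4739 -0.2848  0.0936] yaw -2.05 tilt z [ 0.011  0.096 -0.995] F [ 0.4 -0.4 -0.8] w 0.023 q [ 0.32  0.6   0.26  1.87 -0.34  0.76  2.33]
tool shift mm [ 1.9 -0.3  0.5]
spin about tool z -0.05
```

```bash
python3 -m inch '[[-1,0,0,0.003,0],[-1,0,0,0.002,0],[-1,0,0,0,0]]';python3 go.py .472 -.285 .093 -2
```

```text
time: 30.9
eef_pos: [0.4743, -0.285, 0.0939]
orientation: [0.057, 3.127, 0.154]
force: [0.0, -0.3, -0.8]
gripper_width: 0.0226
t 30.9 p [ 0.4743 -0.285   0.0939] yaw -2.07 tilt z [ 0.012  0.098 -0.995] F [ 0.  -0.3 -0.8] w 0.0226 q [ 0.32  0.6   0.26  1.87 -0.35  0.76  2.33]
tool shift mm [ 2.3 -0.1  0.9]
spin about tool z -0.07
```

```bash
python3 -m inch '[[-0.3,0,0,0,0],[-0.2,0,0,0,0],[0,0,0,0,0],[0.3,0,0,0,0],[0.6,0,0,0,0],[1,0,0,0,0],[1,0,0,0,0]]' 20;python3 go.py .472 -.285 .093 -2;python3 look.py u >/dev/null; python3 - <<'E'
import cv2
im=cv2.imread('pics/u_scene.png')[225:395,60:330]
cv2.imwrite('pics/u_z.png',cv2.resize(im,None,fx=2.8,fy=2.8))
E
```

```text
time: 31.78
eef_pos: [0.4746, -0.285, 0.0935]
orientation: [0.057, 3.127, 0.153]
force: [-0.9, 0.4, -0.1]
gripper_width: 0.0853
t 31.77 p [ 0.4746 -0.285   0.0935] yaw -2.06 tilt z [ 0.012  0.098 -0.995] F [-0.9  0.4 -0.1] w 0.0853 q [ 0.32  0.6   0.26  1.87 -0.35  0.76  2.33]
tool shift mm [ 2.6 -0.1  0.5]
spin about tool z -0.06
```

View pics/u_z.png

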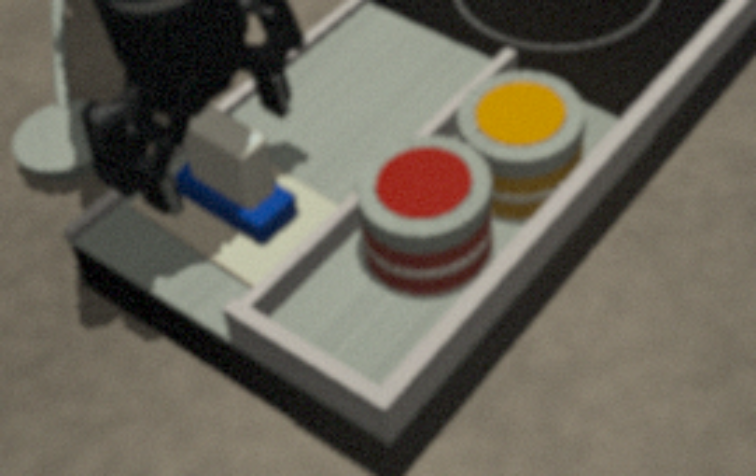

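```bash
python3 -m inch '[[1,0,0.002,-0.02,0],[1,0,0.003,-0.03,0],[1,0,0.004,-0.04,0],[1,0,0.004,-0.04,0],[1,0,0.03,-0.02,0],[1,0,0.05,0,0],[1,0,0.05,0,0],[1,0,0.05,0,0],[1,0,0.05,0,0],[1,0,0,0,0]]';python3 look.py w |head -3; python3 tins.py w; python3 - <<'E'
from geo import *
f=np.load('/tmp/w_top.npz');X=cloud('top',f['d'])
m=(X[...,2]>.115)&(X[...,2]<.14)&(X[...,0]>.38)&(X[...,0]<.54)&(X[...,1]<-.2)&(X[...,1]>-.36)
P=X[m];print(len(P),P.mean(0).round(4),cv2.minAreaRect((P[:,:2]*1e3).astype(np.float32)))
im=cv2.imread('pics/w_top.png')[100:340,130:445]
cv2.imwrite('pics/w_z.png',cv2.resize(im,None,fx=2.4,fy=2.4,interpolation=cv2.INTER_CUBIC))
im=cv2.imread('pics/w_scene.png')
cv2.imwrite('pics/w_s.png',im[90:400,40:440])
E
```

```text
time: 33.12
eef_pos: [0.4818, -0.0518, 0.2728]
orientation: [0.06, 3.124, 0.154]
force: [0.4, -0.6, -1.1]
gripper_width: 0.0853
{'time': 33.225, 'q': array([-0.11460933,  0.20539759,  0.23636851,  1.93121461, -0.17085755,
        1.01336034,  1.7338045 ]), 'qd': array([ 0.02639489,  0.00668191,  0.02641764, -0.00245627,  0.00231953,
       -0.00160915,  0.00423395]), 'joint_efforts': array([ -1.56491049, -36.98860645,   0.55436153, -25.0938642 ,
red 88 [ 0.616 -0.238  0.11 ] hob [  86. -233.]
yel 66 [ 0.631 -0.162  0.11 ] hob [ 102. -158.]
216 [ 0.4718 -0.2803  0.1268] ((472.85321044921875, -280.7540588378906), (24.666738510131836, 55.15274429321289), 87.8187026977539)
```

View pics/w_z.png

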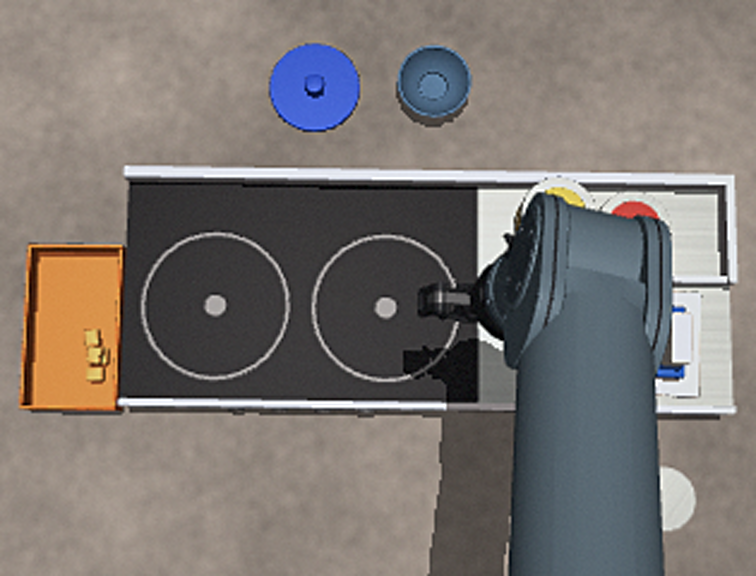

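View pics/w_s.png

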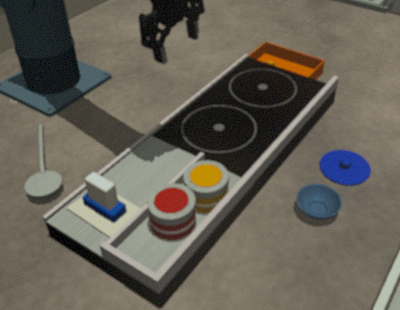

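The scraper stands centred on the rest at (0.472,−0.280). I'll move the arm aside for an unobstructed check.

```bash
python3 -m inch '[[1,0,0.05,-0.01,0],[1,0,0.06,-0.01,0],[1,0,0.06,0,0],[1,0,0.06,0,0],[1,0,0.05,0,0],[1,0,0.05,0,0],[1,0,0,0,0],[1,0,0,0,0],[1,0,0,0,0],[1,0,0,0,0],[1,0,0,0,0],[1,0,0,0,0],[1,0,0,0,0],[1,0,0,0,0],[1,0,0,0,0],[1,0,0,0,0],[1,0,0,0,0],[1,0,0,0,0]]';python3 look.py x >/dev/null; python3 tins.py x; python3 - <<'E'
import cv2
im=cv2.imread('pics/x_top.png')[100:340,130:445]
cv2.imwrite('pics/x_z.png',cv2.resize(im,None,fx=2.4,fy=2.4,interpolation=cv2.INTER_CUBIC))
E
```

```text
time: 35.48
eef_pos: [0.5067, 0.2587, 0.3231]
orientation: [0.124, 3.121, 0.139]
force: [0.6, 0.9, 0.0]
gripper_width: 0.0854
red 390 [ 0.596 -0.236  0.11 ] hob [  66. -232.]
yel 391 [ 0.611 -0.154  0.11 ] hob [  82. -149.]
```

View pics/x_z.png

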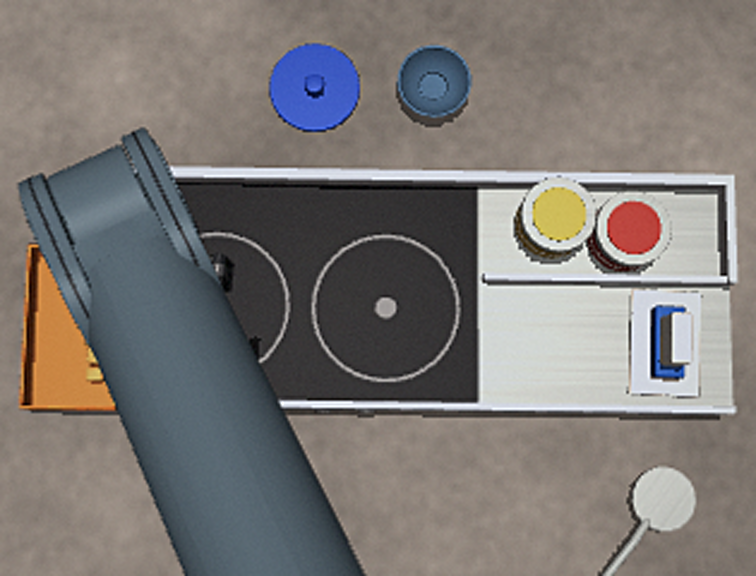

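Everything is in place: the tins at (558,213) and (634,228) are inside the bay, the scraper is at (672,340) on the rest, and the lid, dish and ladle look undisturbed. Handing in.

```bash
python3 -c "
from bench import r
print(r.hand_in())"
```

```text
the job is handed in; nothing more can be done
None
```

The job is handed in at about 36 s of the 210 s allowed, and my last checks showed every condition met.

- **Sugar:** I gripped the scraper and swept all four lumps off the open end in one pass. All four were seen in the lunchbox, and the fingers stayed above them.
- **Tins:** Only red and yellow were present. I pushed each to the back rail with the foot of the held scraper, then pushed the two along the rail together. Both stand upright in the bay: yellow at hob (82, −149) mm and red at (66, −232) mm. Neither was lifted or tipped. Red stands about 15 mm off the rail but well within the allowed range.
- **Scraper:** It stands upright on the rest, within about 1 mm of the rest's measured centre.
- **Other items:** The lid, dish and ladle were never touched and look unmoved in the last picture. I did not measure their positions.

- **Tool tilt:** The tool built up about 0.1 rad of tilt during the rail push that I could not undo. The scraper still settled flat once released.
- **Occlusion:** One late tin measurement, taken with the arm blocking the view, put yellow at hob x = 102 mm. The clear picture afterwards showed that reading was wrong. In that same picture the arm hid part of the lunchbox, so the full four-lump count comes from the picture just before it.

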